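# Jam the lock nut on a board-holder pivot

## Task

One of the two board-holder posts on the repair bench still has its larger upper nut standing off the smaller nut below. Run that upper nut down the stud and tighten it against the smaller nut to about 0.3 newton metres so that the two are jammed, without letting the smaller nut turn, then let go. Leave the other things on the bench where they are.

Things in the scene. Friction and masses are not known exactly. Their poses are not given: they have to be found in the camera images.
- post: board-holder post whose nut is NOT yet locked, bolted to the bench (fixed): grey base plate 110 x 90 x 14 mm, a round boss and a flat aluminium arm (30 mm wide, top 38 mm above the bench) that reaches 104 mm along the post's +x and ends in a black clip 58 mm tall. Origin on the bench on the stud's axis, z up.
- post_locked: second post of the same build, also fixed; its two nuts already touch, and none of it can be moved or needs work. Origin on the bench on its stud's axis.
- stud_tip (a point): tip of the upright threaded stud of post, 14 mm across, 100 mm above the bench; the only thing that stands above the lock nut. Right-hand thread: clockwise seen from above moves the lock nut down, 8 mm a turn.
- lock_nut_center (a point): centre of the lock nut, the larger upper nut on the stud of post: plain steel hexagon, 30 mm across flats, 18 mm tall, its underside 9 mm below this point and at the start 3.5 to 5.5 mm above the stop nut. z is up; the frame turns with the nut and its x axis is square to one pair of flats (the others follow every 60 degrees).
- lock_nut: the lock nut; origin at the centre of its underside. Its thread drags with about 0.12 N m, either way round, so it stays where it is left. Once it bears on the stop nut the moment climbs about 0.3 N m within 0.1 rad of further turning; 0.2 N m or more jams it, beyond about 0.45 N m it drags the stop nut round. Tightening needs a grip of about 40 N on two flats.
- stop_nut: the stop nut, the smaller hex nut under the lock nut on the same stud: 22 mm across flats, 10 mm tall; origin at the centre of its underside, 40 mm above the bench. It is already set and is stiff; it must not be turned.
- stop_nut_top (a point): centre of the stop nut's upper face, 50 mm above the bench, where the lock nut must land
- stop_nut_corner (a point): one upper corner of the stop nut, 12.7 mm from the stud's axis; shows whether the stop nut has been turned
- hard_drive: bare 2.5-inch hard drive, 100 x 70 x 9.5 mm; origin under its centre
- screwdriver: screwdriver, 160 mm long, lying on the bench
- pump_bottle: white pump bottle, 68 mm across, 181 mm tall; origin under its centre
- screw_tray: round steel screw dish, 96 mm across, 18 mm tall; origin under its centre
- adapter: white power adapter block, 75 x 75 x 28 mm; origin under its centre
- spare_nut: spare hex nut lying on the bench, 22 mm across flats, 10 mm thick; not needed
- memory_stick: memory module, 68 x 30 x 4 mm; origin under its centre
Things that resemble listed ones, but are neither listed nor needed, are in the scene too. What is shaped like the post but green or turquoise is not meant.

How it is judged:
On the way, in this order (a step that is already met when the one before it is completed fails the run):
1. the lock nut has been run down to within 2.5 mm of the stop nut (z of lock_nut in the frame of stop_nut_top below 0.0025 m), for 0.1 s.
2. the lock nut has been tightened on the stop nut: they bear on each other with more than 22 N (about 0.2 N m) (contact force between lock_nut and stop_nut above 22 N), for 0.2 s.
At the end, for the whole second after the job is handed in: The lock nut rests on the stop nut (gap under 1 mm), is at rest and still bears on it with more than 4 N after being let go, and the stop nut's corner is within 1.5 mm of where it began (contact force between lock_nut and stop_nut above 4 N and z of lock_nut in the frame of stop_nut_top below 0.001 m and angular speed of lock_nut below 0.1 rad/s and distance of stop_nut_corner from where it was at the start of the episode below 0.0015 m); the robot touches nothing.
It fails at once if the stop nut is turned (its corner moves more than 1.5 mm, about 7 degrees) (distance of stop_nut_corner from where it was at the start of the episode above 0.0015 m).
It fails at once if a bystander is moved by more than 20 mm (distance of any of hard_drive, screwdriver, pump_bottle, screw_tray, adapter, spare_nut, memory_stick from where it was at the start of the episode above 0.02 m).
It also fails if it takes over 67 s, if anything falls off the work surface, if the arm or the gripper's body presses on something with over 40 N, if the wrist force passes 120 N, or if a joint passes its speed limit or range.

## Robot

A 6-joint arm with a two-finger parallel gripper is mounted at the origin on the work surface. World frame = base frame: x ahead of the robot, y to its left, z up, the work surface at z = 0. Lengths are in m, angles in rad, forces in N, time in s.
With the tool pointing down it reaches from about 0.4 to 0.825 m from the base axis. Payload 7 kg.
Tool frame: the origin (TCP) lies between the finger pads; the fingertips stand 19 mm ahead of it and the grasp point (between the pads) is the TCP; y points along the fingers, z is the direction in which the jaws open and shut, and the axes are right-handed (so a half turn about y gives the same grasp; the last joint's range is limited). The gripper opens to 88 mm and grips with 3 to 60 N. Pads are 19 mm wide; open, the fingers measure 130 mm over their backs; the gripper's body (78 mm by 193 mm) begins 47 mm behind the grasp point.
Start: joints at [-0.99, 0.359, 0.012, 0, -1.224, -0.288], TCP at [0.195, -0.646, 0.246] pointing down, gripper open.
Joint ranges: [-3.07, 3.07], [-1.43, 2.12], [-1.02, 1.25], [-3.03, 1.67], [-3.05, -0], [-3.03, 3.03]. Speed limits (rad/s): [2.39, 2.39, 3.01, 3.14, 3.14, 3.14].

## Interface

Orientations are given as a unit quaternion [w, x, y, z].
In Python, from rig import * gives the robot as it stands. The module is installed in compiled form; this text tells all that it offers.
- The arm moves only by the shell command python3 -m jog 'ROWS' [FORCE]. ROWS is a JSON object of lists of equal length, an entry for each row: "hand": the closure in counts, from 0 (fully open) to 255 (shut); "slide": the shift along the tool's x, y, z in m, a list of three; "spin": the turn about the tool's y in rad. A call has 1 to 12 rows; each row is the pose to reach, as a shift and turn from the pose measured when the call began, along the tool's axes at that moment; what a row does not reach only later rows make up. A row lasts 1/8 s, in which the tool goes at most 62.5 mm and 10.7 degrees, less where a joint would pass 70% of its speed; a pose out of reach is approached as far as the arm can. A call with a gripper value outside its range is refused whole. The fingers move at their own pace and stop on an object; FORCE is the grip in N (left out, the last holds). Time passes only in rows, so rows that repeat a pose let the fingers close. It gives the time, the measured TCP pose, the force and the opening at its end, in the units of the state.
- get_obs(): the state, without advancing time (a new reading comes with each control period).
- camera(name): name is "side" or "top"; returns a dict with "frame" (384x512x3 uint8, blue, green, red), "vfov" (degrees; the focal length in pixels is half the picture's height over the tangent of half this angle, whatever the lens; pixels are square), "cx", "cy" (the principal point, pixels), "extrinsics" (4x4, takes a point from world to camera coordinates). Camera axes: x right, y up, looking along -z (the intrinsics and any distortion apply to the point x, -y, -z); pixel columns grow to the right and rows downward; lengths in m; the calibration is good to about 2 mm. A picture is of the moment at which its call begins. There is no depth.
- job_done(): hands the job in, once; it reports no verdict.
The state is a dict: "t": time; "joint_positions": joint angles; "joint_vel": joint speeds; "joint_torque": joint torques, N m; "ee_pos": TCP position; "eef_rot": TCP orientation; "wrist_force": force on the tool from outside, world axes, zero at the start; "ft_torque": the same for the moment, N m; "gripper_width": opening from 0.0 (shut) to 1.0 (fully open).
Only numpy, scipy, OpenCV 4.12 (cv2) and the standard library are available. Lean on these libraries where they do the work, as an engineer would, in place of code of your own. Each camera call takes 0.05 s, during which the arm holds its last target. There are 200 camera calls.

## Working session

There is one attempt and no reset: what is moved stays moved. The work goes in short steps, Python scripts to look and compute and a shell command to move; the robot and the scene stay as the last step left them, time stands still between calls to the robot, and variables do not carry over. Pictures are saved under pics/ and viewed, about 8 in all and at most 12, crops included, and the job is handed in when it is done.

```bash
mkdir -p pics
cat > h.py <<'E'
from rig import *
import numpy as np, cv2
def shot(n,f):
    c=camera(n); cv2.imwrite(f'pics/{f}.png',c['frame']); np.save(f'pics/{f}.npy',{k:c[k] for k in c},allow_pickle=True); return c
def load(f): return np.load(f'pics/{f}.npy',allow_pickle=True).item()
def K(c):
    f=c['frame'].shape[0]/2/np.tan(np.radians(c['vfov'])/2); return f
def ray(c,u,v):
    f=K(c); E=np.array(c['extrinsics']); d=np.array([(u-c['cx'])/f,-(v-c['cy'])/f,-1.]); R=E[:3,:3]
    return -R.T@E[:3,3], R.T@d
def onz(c,u,v,z):
    o,d=ray(c,u,v); return o+d*(z-o[2])/d[2]
def proj(c,p):
    E=np.array(c['extrinsics']); q=E[:3,:3]@np.array(p)+E[:3,3]; f=K(c); return c['cx']+f*q[0]/-q[2], c['cy']-f*q[1]/-q[2]
E
python3 - <<'E'
from h import *
for n in('side','top'):
    c=shot(n,n+'0'); print(n,[ (k,np.round(c[k],3).tolist()) for k in c if k!='frame'])
print(get_obs())
E
```

```text
side [('vfov', 47.183), ('cx', 251.134), ('cy', 193.147), ('extrinsics', [[-0.998, -0.066, 0.013, 0.557], [0.057, -0.721, 0.69, -0.07], [-0.037, 0.689, 0.724, -1.528], [0.0, 0.0, 0.0, 1.0]])]
top [('vfov', 53.197), ('cx', 258.985), ('cy', 193.122), ('extrinsics', [[-0.022, -0.999, -0.032, 0.076], [0.996, -0.025, 0.088, -0.548], [-0.089, -0.03, 0.996, -1.148], [0.0, 0.0, 0.0, 1.0]])]
{'t': 0.1, 'joint_positions': array([-9.89908992e-01,  3.59308743e-01,  1.11705723e-02, -2.86467288e-04,
       -1.22406985e+00, -2.88107878e-01]), 'joint_vel': array([ 0.00040136, -0.00108218,  0.00170486,  0.00232484,  0.00137907,
        0.00075865]), 'joint_torque': array([-2.03228039e-03, -5.84163094e+01,  2.93750238e+01,  7.01557025e+00,
        1.01719241e-02, -5.94124822e-05]), 'ee_pos': array([ 0.19468343, -0.64591097,  0.24473328]), 'eef_rot': array([ 0.70004134, -0.6990557 , -0.10298599,  0.10323343]), 'wrist_force': array([-0.00322496, -0.03867913, -0.05346386]), 'ft_torque': array([ 0.02359485,  0.02553555, -0.02337604]), 'gripper_width': 0.9959156672012248}
```

View pics/top0.png

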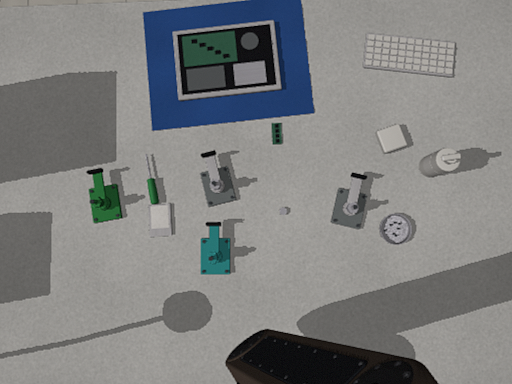

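View pics/side0.png

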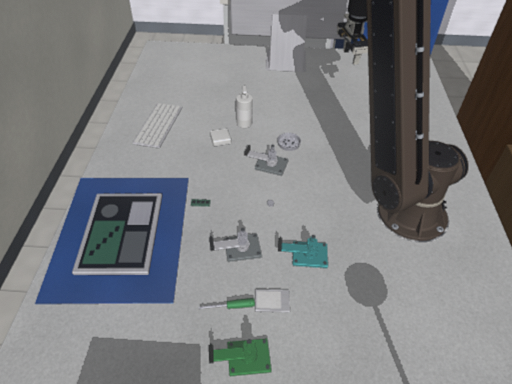

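The top view shows grey posts at about (217,185) and (352,207). In the side view they are at (241,240) and (271,157). I'll enlarge both nuts.

Run:
```python
from h import *
s=load('side0');t=load('top0')
def cr(c,u,v,r=24,ra=20):
    return cv2.resize(c['frame'][v-ra:v+ra,u-r:u+r],None,fx=8,fy=7.4,interpolation=cv2.INTER_CUBIC)
def cr(c,u,v): return cv2.resize(c['frame'][v-18:v+18,u-24:u+24],None,fx=8,fy=8,interpolation=cv2.INTER_CUBIC)
m=np.vstack([np.hstack([cr(s,243,240),cr(s,271,158)]),np.hstack([cr(t,217,183),cr(t,352,205)])])
cv2.imwrite('pics/crop0.png',m)
for n,c,pts in (('A',None,[(s,241,233),(t,215,184)]),('B',None,[(s,271,151),(t,352,207)])):
    for c,u,v in pts: print(n,[np.round(onz(c,u,v,z),3).tolist() for z in(0.06,.1)])
```

```text
A [[0.579, 0.179, 0.06], [0.577, 0.211, 0.1]]
A [[0.577, 0.193, 0.06], [0.572, 0.187, 0.1]]
B [[0.499, -0.221, 0.06], [0.499, -0.174, 0.1]]
B [[0.498, -0.21, 0.06], [0.496, -0.202, 0.1]]
```

View pics/crop0.png

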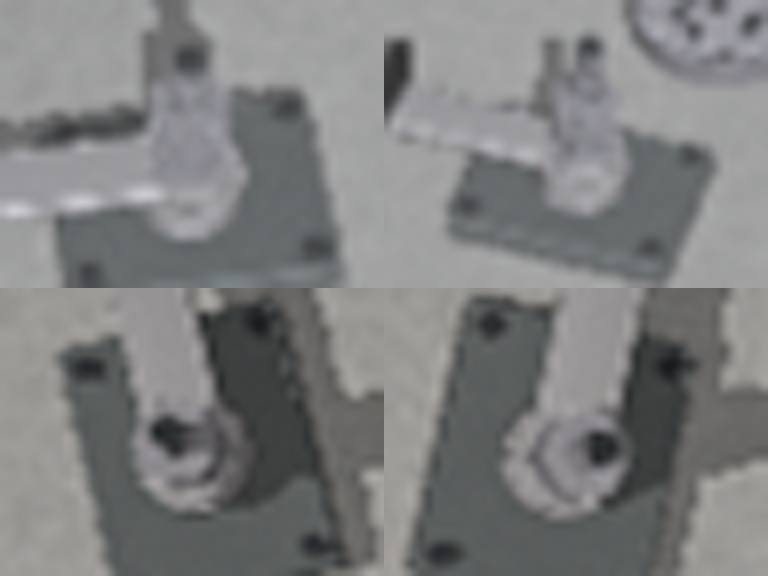

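In the crops, A's dark stud tip is at side (242.5,229) and top (213.6,183). B's is at side (272.5,145.6) and top (355,206.6). I'll triangulate both tips and compare the nut levels along each stud.

Run:
```python
from h import *
s=load('side0');t=load('top0')
ims=[]
for n,a,b in(('A',(242.5,228.9),(213.6,183.1)),('B',(272.5,145.6),(355,206.6))):
    o1,d1=ray(s,*a);o2,d2=ray(t,*b)
    k=np.linalg.lstsq(np.c_[d1,-d2],o2-o1,rcond=None)[0];p,q=o1+k[0]*d1,o2+k[1]*d2
    print(n,p.round(4),q.round(4))
    P=(p+q)/2
    for c,r in((s,17),(t,17)):
        u,v=[int(round(x)) for x in proj(c,[P[0],P[1],.065])]
        im=c['frame'][v-r:v+r,u-17:u+17]; im=cv2.resize(im,None,fx=11.5,fy=8.8,interpolation=cv2.INTER_LANCZOS4)
        im=cv2.resize(c['frame'][v-r:v+r,u-r:u+r],(391,300),interpolation=cv2.INTER_LANCZOS4) if 0 else cv2.resize(c['frame'][v-r:v+r,u-r:u+r],(300,300),interpolation=cv2.INTER_CUBIC)
        im=cv2.normalize(im,None,0,255,cv2.NORM_MINMAX)
        sc=300/(2*r)
        for z in(.04,.05,.068,.0725,.1):
            x,y=proj(c,[P[0],P[1],z]); x=(x-u+r+.5)*sc;y=(y-v+r+.5)*sc
            if c is s: cv2.line(im,(0,int(y)),(40,int(y)),(0,0,255),1)
            else: cv2.circle(im,(int(x),int(y)),3,(0,0,255),1)
        ims.append(im)
m=np.vstack([np.hstack(ims[:2]),np.hstack(ims[2:])]);cv2.imwrite('pics/crop1.png',m)
```

```text
A [0.5735 0.192  0.0967] [0.5752 0.1919 0.0968]
B [ 0.4946 -0.211   0.0949] [ 0.4975 -0.2112  0.0951]
```

View pics/crop1.png

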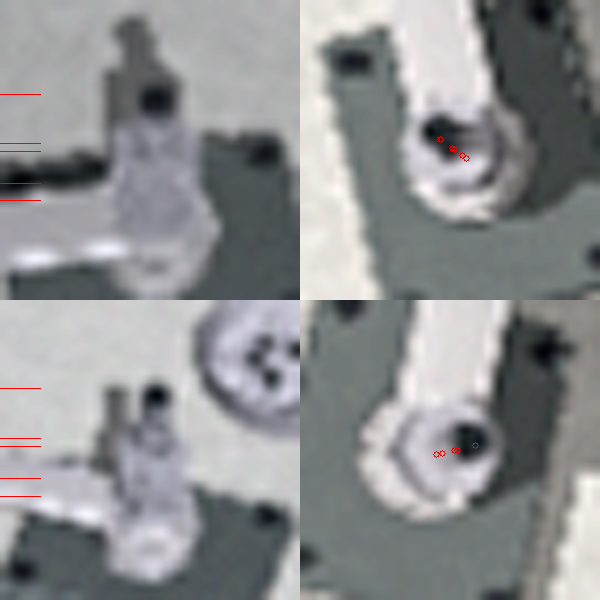

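Run:
```python
from h import *
s=load('side0');t=load('top0')
for n,a,P in(('A',(242.5,228.9),np.array([.5745,.192,0])),('B',(272.5,145.6),np.array([.496,-.211,0]))):
    o,_=ray(s,*a); h=P-o; h[2]=0; h/=np.linalg.norm(h)
    for zt in(.068,.0725):
        print(n,zt,'rows below tip centre: back rim',[round(proj(s,P+h*r+[0,0,zt])[1]-proj(s,P+[0,0,.1])[1],2) for r in(.015,.0173)],
         'front under',[round(proj(s,P-h*r+[0,0,zt-.018])[1]-proj(s,P+[0,0,.1])[1],2) for r in(.015,.0173)])
    g=cv2.cvtColor(s['frame'],cv2.COLOR_BGR2GRAY).astype(int)
    u,v=round(a[0]),round(a[1])
    print(g[v-4:v+26,u-9:u+10])
```

```text
A 0.068 rows below tip centre: back rim [np.float64(2.73), np.float64(2.16)] front under [np.float64(13.89), np.float64(14.48)]
A 0.0725 rows below tip centre: back rim [np.float64(1.83), np.float64(1.25)] front under [np.float64(13.01), np.float64(13.6)]
[[158 157 160 156 147 135 114 112 111 111 131 157 168 167 164 163 162 162
  163]
 [158 159 161 143 112 114 113 112 113 112 113 129 154 166 165 163 163 165
  162]
 [160 160 158 142 110 110 112 110 103  98  99 107 134 161 162 162 163 164
  164]
 [160 160 159 142 110 110 113 107  83  73  78  95 133 162 161 161 160 162
  163]
 [157 159 161 146 110 110 116 105  74  69  72  92 137 165 165 160 160 161
  163]
 [157 156 160 144 110 108 114 111  87  82  85 101 141 164 164 161 160 164
  164]
 [158 158 160 145 109 111 118 122 119 110 111 123 144 163 166 165 165 168
  168]
 [158 162 162 145 117 129 130 130 137 137 131 138 142 155 158 149 150 157
  161]
 [163 165 165 150 126 145 142 131 138 149 145 136 137 149 140 113 111 123
  131]
 [150 149 153 145 122 141 143 130 128 143 136 133 140 144 134 111 106 101
  100]
 [112 105 116 124 116 139 140 126 
[... 3574 characters left out ...]
 154 149 149 154 165 156 129 104 104 105 107
  105]
 [106 105 105 109 130 149 152 155 160 163 161 157 143 121 105 105 106 104
  106]
 [106 106 107 107 124 142 144 151 160 166 154 141 124 110 106 104 105 105
  104]
 [106 107 105 107 106 110 119 130 139 148 130 112  99 104 105 106 105 105
  108]
 [105 107 106 104 103 103 104 104 106 108 107 104 106 105 105 105 105 107
  106]
 [116 110 106 104 105 105 105 104 103 103 105 106 106 107 105 107 106 108
  106]
 [119 115 111 113 113 112 108 106 105 104 104 106 107 106 107 106 100  97
  101]
 [108 108 112 118 118 114 111 113 114 113 108 105 106 106 106 102  85  76
   89]
 [126 117 116 106 109 111 113 117 118 117 113 111 115 113 110  97  83  79
   87]]
```

The direct stud profile is ambiguous because the two states differ by under a pixel. I'll rectify the bench plane and compare the cast shadows of the two posts, which have cleaner edges.

Run:
```python
from h import *
s=load('side0');t=load('top0')
pan=[]
for P in(np.array([.5745,.192]),np.array([.496,-.211])):
    for c in(s,t):
        # panel: px right = -y, px down = -x, 0.5mm/px, 150mm square
        N=300; xs=P[0]+.075-np.arange(N)*.0005; ys=P[1]+.03-np.arange(N)*.0005
        X,Y=np.meshgrid(xs,ys,indexing='ij')
        E=np.array(c['extrinsics']);q=np.stack([X,Y,0*X],-1)@E[:3,:3].T+E[:3,3];f=K(c)
        mu=(c['cx']-f*q[...,0]/q[...,2]).astype(np.float32);mv=(c['cy']+f*q[...,1]/q[...,2]).astype(np.float32)
        im=cv2.remap(c['frame'],mu,mv,cv2.INTER_CUBIC)
        cv2.circle(im,(60,150),3,(0,0,255),1); pan.append(im)
cv2.imwrite('pics/sh.png',np.vstack([np.hstack(pan[:2]),np.hstack(pan[2:])]))
```

```text
(no output)
```

View pics/sh.png

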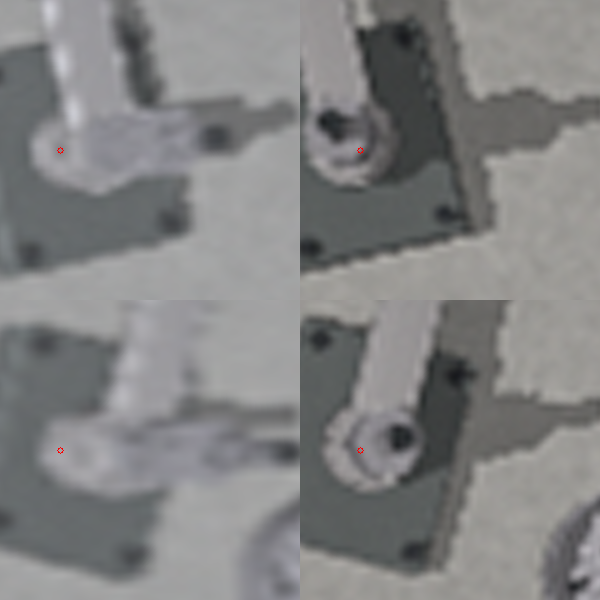

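In the rectified top view (right panels), post A (upper) has a shadow bulge ending at about x=560 with a neck before it. B's shadow (lower) tapers straight off at about x=540. So A's upper nut stands off, and A at about (0.574, 0.192) is the one to work on.

```bash
cat >> h.py <<'E'
from scipy.spatial.transform import Rotation as Ro
def tool():
    o=get_obs(); w,x,y,z=o['eef_rot']; return o,Ro.from_quat([x,y,z,w]).as_matrix()
def go(x,y,z):
    o,R=tool(); j=o['joint_positions']
    print('t',round(o['t'],2),'p',o['ee_pos'].round(4),'slide',(R.T@(np.array([x,y,z])-o['ee_pos'])).round(4),'jawdeg',round(np.degrees(np.arctan2(R[1,2],R[0,2])),1),'toolY',R[:,1].round(3),'q',j.round(3),'F',o['wrist_force'].round(1),'T',o['ft_torque'].round(3),'w',round(o['gripper_width']*88,1))
E
python3 -c "
from h import *
go(.5745,.192,.20)
t=load('top0')
print(onz(t,213,224,.058))"
```

```text
t 0.1 p [ 0.1947 -0.6459  0.2447] slide [0.6054 0.0456 0.6926] jawdeg 106.8 toolY [-0.001  0.001 -1.   ] q [-0.99   0.359  0.011 -0.    -1.224 -0.288] F [-0.  -0.  -0.1] T [ 0.024  0.026 -0.023] w 87.6
[0.45780684 0.20090556 0.058     ]
```

```bash
python3 -m jog '{"hand":[90,90,90,90,90,90,90,90,90,90,90,90],"slide":[[0.04,0,0.046],[0.08,0,0.092],[0.12,0,0.138],[0.16,0,0.184],[0.2,0,0.23],[0.24,0,0.276],[0.28,0,0.32],[0.32,0,0.366],[0.36,0,0.412],[0.4,0,0.458],[0.44,0,0.504],[0.48,0,0.55]],"spin":[0,0,0,0,0,0,0,0,0,0,0,0]}' 40; python3 -c "
from h import *
go(.5745,.192,.20)"
```

```text
t: 1.6
ee_pos: [0.4958, 0.0213, 0.2455]
eef_rot: [0.7, -0.699, -0.103, 0.103]
wrist_force: [1.1, -1.3, -0.0]
gripper_width: 0.641
t 1.6 p [0.4958 0.0213 0.2455] slide [0.1246 0.0458 0.1406] jawdeg 106.8 toolY [-0.     0.001 -1.   ] q [ 0.438  0.062 -0.371 -0.002 -1.138 -1.715] F [ 1.1 -1.3 -0. ] T [-0.068 -0.169 -0.01 ] w 56.4
```

```bash
python3 -m jog '{"hand":[110,110,110,110,110,110,110,110,110,110,110,110],"slide":[[0.02,0,0.02],[0.04,0,0.04],[0.06,0,0.06],[0.08,0,0.08],[0.1,0,0.11],[0.12,0,0.13],[0.125,0,0.141],[0.125,0.01,0.141],[0.125,0.02,0.141],[0.125,0.03,0.141],[0.125,0.04,0.141],[0.125,0.045,0.141]],"spin":[-0.18,-0.36,-0.54,-0.72,-0.9,-1.08,-1.26,-1.44,-1.62,-1.8,-1.98,-2.16]}'; python3 -c "
from h import *
go(.5745,.192,.16)"
```

```text
t: 3.1
ee_pos: [0.5743, 0.1922, 0.1996]
eef_rot: [-0.237, 0.236, 0.666, -0.666]
wrist_force: [-0.7, 0.0, 0.5]
gripper_width: 0.567
t 3.1 p [0.5743 0.1922 0.1996] slide [-0.0004  0.0396 -0.    ] jawdeg -129.1 toolY [-0.002  0.001 -1.   ] q [ 0.644  0.28  -0.21  -0.002 -1.082  0.245] F [-0.7  0.   0.5] T [-0.023  0.126  0.002] w 49.9
```

```bash
python3 -m jog '{"hand":[110,110,110,110,110,110,110,110,110,110,110,110],"slide":[[0,0,0],[0,0,0],[0,0,0],[0,0,0],[0,0,0],[0,0,0],[0,0,0],[0,0,0],[0,0,0],[0,0,0],[0,0,0],[0,0,0]],"spin":[-0.18,-0.36,-0.54,-0.72,-0.9,-1.08,-1.26,-1.44,-1.62,-1.8,-1.98,-2.16]}'
python3 - <<'E'
from h import *
go(.5745,.192,.15)
for n in('side','top'): shot(n,n+'1')
s=load('side1');t=load('top1');p=get_obs()['ee_pos']
out=[]
for c in(s,t):
    u,v=[int(x) for x in proj(c,[.5745,.192,.1])]
    out.append(cv2.resize(c['frame'][v-37:v+38,u-50:u+50],(400,300),interpolation=cv2.INTER_CUBIC))
cv2.imwrite('pics/h1.png',np.hstack(out))
E
```

```text
t: 4.6
ee_pos: [0.574, 0.1921, 0.1993]
eef_rot: [0.477, -0.478, 0.522, -0.521]
wrist_force: [-0.7, 0.2, 0.1]
gripper_width: 0.57
t 4.6 p [0.574  0.1921 0.1993] slide [0.0001 0.0493 0.0007] jawdeg -5.0 toolY [-0.003  0.    -1.   ] q [ 6.440e-01  2.800e-01 -2.100e-01 -2.000e-03 -1.082e+00  2.411e+00] F [-0.7  0.2  0.1] T [-0.227  0.091  0.013] w 50.2
```

View pics/h1.png

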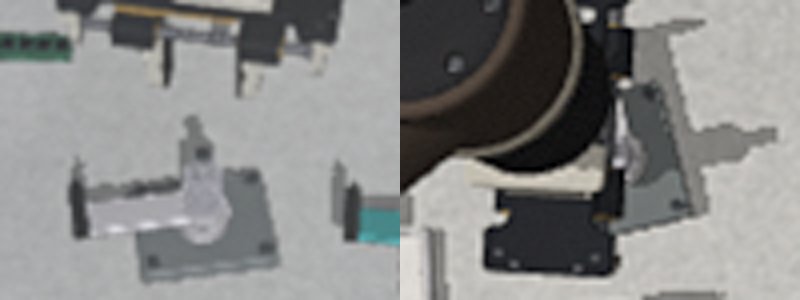

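The right-hand shadow at about (730,140) shows two separate bulges, which confirms a gap under the nut on this post. In the side view the fingers straddle the stud tip evenly (x 165 and 240, tip at 204).

```bash
python3 -m jog '{"hand":[110,110,110,110,110,110,110,110,110,110],"slide":[[0,0,0],[0,0.02,0],[0,0.04,0],[0,0.06,0],[0,0.08,0],[0,0.09,0],[0,0.105,0],[0,0.12,0],[0,0.134,0],[0,0.134,0]],"spin":[-0.18,-0.35,-0.35,-0.35,-0.35,-0.35,-0.35,-0.35,-0.35,-0.35]}'; python3 -c "
from h import *
go(.5745,.192,.066)"
```

```text
t: 5.95
ee_pos: [0.573, 0.1917, 0.0639]
eef_rot: [-0.559, 0.561, -0.433, 0.43]
wrist_force: [-0.9, -0.3, -0.1]
gripper_width: 0.567
t 5.95 p [0.573  0.1917 0.0639] slide [ 0.0001 -0.0021  0.0016] jawdeg 14.8 toolY [-0.005 -0.001 -1.   ] q [ 0.645  0.419 -0.359 -0.003 -0.798  2.757] F [-0.9 -0.3 -0.1] T [-0.18   0.005 -0.034] w 49.9
```

```bash
python3 -m jog '{"hand":[150,150,150,150],"slide":[[0,0,0],[0,0,0],[0,0,0],[0,0,0]],"spin":[0,0,0,0]}' 10; python3 -c "
from h import *
go(.5745,.192,.066)"
```

```text
t: 6.45
ee_pos: [0.5738, 0.1921, 0.0644]
eef_rot: [-0.56, 0.561, -0.432, 0.431]
wrist_force: [4.5, -0.3, -2.0]
gripper_width: 0.413
t 6.45 p [0.5738 0.1921 0.0644] slide [ 0.0002 -0.0016  0.0006] jawdeg 14.8 toolY [-0.003 -0.    -1.   ] q [ 6.450e-01  4.180e-01 -3.580e-01 -2.000e-03 -7.970e-01  2.757e+00] F [ 4.5 -0.3 -2. ] T [-0.04  -1.308 -0.005] w 36.3
```

```bash
python3 -m jog '{"hand":[150,200,200,200,200,200],"slide":[[0,0,0.002],[0,0,0.002],[0,0,0.002],[0,0,0.002],[0,0,0.002],[0,0,0.002]],"spin":[0,0,0,0,0,0]}' 10; python3 -c "
from h import *
go(.5745,.192,.066)"
```

```text
t: 7.2
ee_pos: [0.5756, 0.1925, 0.0644]
eef_rot: [-0.56, 0.561, -0.432, 0.431]
wrist_force: [-0.6, -0.4, 0.6]
gripper_width: 0.366
t 7.2 p [0.5756 0.1925 0.0644] slide [ 0.0002 -0.0016 -0.0012] jawdeg 14.8 toolY [-0.003 -0.    -1.   ] q [ 6.430e-01  4.210e-01 -3.530e-01 -2.000e-03 -7.990e-01  2.758e+00] F [-0.6 -0.4  0.6] T [-0.137  0.177 -0.056] w 32.2
```

```bash
python3 -m jog '{"hand":[230,230,230,230],"slide":[[0,0,0],[0,0,0],[0,0,0],[0,0,0]],"spin":[0,0,0,0]}' 42; python3 -c "
from h import *
go(.5745,.192,.066)"
```

```text
t: 7.7
ee_pos: [0.5757, 0.1925, 0.0644]
eef_rot: [-0.56, 0.561, -0.432, 0.431]
wrist_force: [-0.9, 0.1, 1.0]
gripper_width: 0.358
t 7.7 p [0.5757 0.1925 0.0644] slide [ 0.0002 -0.0016 -0.0013] jawdeg 14.8 toolY [-0.003 -0.    -1.   ] q [ 6.430e-01  4.210e-01 -3.530e-01 -2.000e-03 -7.990e-01  2.758e+00] F [-0.9  0.1  1. ] T [-0.165  0.043 -0.117] w 31.5
```

```bash
python3 -m jog '{"hand":[230,230,230,230,230,230],"slide":[[0,0.0002,0],[0,0.0004,0],[0,0.0006,0],[0,0.0008,0],[0,0.001,0],[0,0.001,0]],"spin":[0.15,0.3,0.45,0.6,0.75,0.75]}'; python3 -c "
from h import *
go(.5757,.192,.066)"
```

```text
t: 8.45
ee_pos: [0.5753, 0.1926, 0.0634]
eef_rot: [0.363, -0.365, 0.607, -0.606]
wrist_force: [-1.5, 1.3, 3.1]
gripper_width: 0.357
t 8.45 p [0.5753 0.1926 0.0634] slide [ 0.0003 -0.0026  0.0006] jawdeg -28.1 toolY [-0.003 -0.    -1.   ] q [ 0.643  0.422 -0.354 -0.003 -0.797  2.009] F [-1.5  1.3  3.1] T [ 0.071  0.799 -0.098] w 31.4
```

```bash
python3 -m jog '{"hand":[230,230,230,230,230,230,230,230,230,230,230,230],"slide":[[0,0.0002,0],[0,0.0004,0],[0,0.0006,0],[0,0.0008,0],[0,0.001,0],[0,0.0011,0],[0,0.0013,0],[0,0.0015,0],[0,0.0017,0],[0,0.0019,0],[0,0.0019,0],[0,0.0019,0]],"spin":[0.15,0.3,0.45,0.6,0.75,0.9,1.05,1.2,1.35,1.5,1.5,1.5]}'; python3 -c "
from h import *
go(.5757,.192,.066)"
```

```text
t: 9.95
ee_pos: [0.5752, 0.193, 0.0615]
eef_rot: [0.147, -0.144, -0.692, 0.692]
wrist_force: [-3.5, 4.7, 2.5]
gripper_width: 0.358
t 9.95 p [0.5752 0.193  0.0615] slide [-0.0009 -0.0045  0.0008] jawdeg -113.7 toolY [-0.003  0.    -1.   ] q [ 0.644  0.424 -0.356 -0.003 -0.793  0.515] F [-3.5  4.7  2.5] T [ 1.532  1.457 -0.057] w 31.5
```

```bash
python3 -m jog '{"hand":[230,230,230,230,230],"slide":[[0,0.0002,0],[0,0.0003,0],[0,0.0005,0],[0,0.0006,0],[0,0.0006,0]],"spin":[0.12,0.24,0.36,0.45,0.45]}'; python3 -c "
from h import *
go(.5757,.192,.066)"; python3 -m jog '{"hand":[230,230,230,230],"slide":[[0,0.0001,0],[0,0.0003,0],[0,0.0004,0],[0,0.0004,0]],"spin":[0.1,0.2,0.3,0.3]}'; python3 -c "
from h import *
go(.5757,.192,.066)"
```

```text
t: 10.58
ee_pos: [0.5753, 0.1932, 0.061]
eef_rot: [0.296, -0.294, -0.643, 0.643]
wrist_force: [-2.8, 2.9, 1.7]
gripper_width: 0.359
t 10.57 p [0.5753 0.1932 0.061 ] slide [-0.0012 -0.005   0.0005] jawdeg -139.3 toolY [-0.003  0.001 -1.   ] q [ 0.644  0.425 -0.356 -0.003 -0.792  0.069] F [-2.8  2.9  1.7] T [ 1.064  0.902 -0.037] w 31.6
t: 11.08
ee_pos: [0.5753, 0.1937, 0.0607]
eef_rot: [0.387, -0.385, -0.592, 0.593]
wrist_force: [-3.3, 3.9, 2.9]
gripper_width: 0.355
t 11.07 p [0.5753 0.1937 0.0607] slide [-0.0017 -0.0053  0.0004] jawdeg -156.2 toolY [-0.003  0.001 -1.   ] q [ 0.645  0.425 -0.356 -0.004 -0.791 -0.226] F [-3.3  3.9  2.9] T [1.446 1.218 0.304] w 31.3
```

```bash
cat >> h.py <<'E'
def tq():
    for _ in range(3):
        camera('top'); o,R=tool(); print('t',round(o['t'],2),'Tz',round(o['ft_torque'][2],3),'j6tau',round(o['joint_torque'][5],3),'F',o['wrist_force'].round(1),'jaw',round(np.degrees(np.arctan2(R[1,2],R[0,2])),1),'z',o['ee_pos'][2].round(4))
E
python3 -c "
from h import *
tq()"
```

```text
t 11.12 Tz 0.28 j6tau -0.464 F [-3.5  3.6  3.1] jaw -156.1 z 0.0607
t 11.18 Tz 0.214 j6tau -0.318 F [-3.7  3.7  2.4] jaw -156.1 z 0.0607
t 11.22 Tz 0.264 j6tau -0.284 F [-1.5  5.4  3.5] jaw -156.1 z 0.0607
```

```bash
python3 -m jog '{"hand":[230,230,230,230],"slide":[[0,0,0],[0,0,0],[0,0,0],[0,0,0]],"spin":[0.01,0.02,0.03,0.03]}'; python3 -c "
from h import *
tq()"
```

```text
t: 11.72
ee_pos: [0.5753, 0.1938, 0.0607]
eef_rot: [0.395, -0.393, -0.587, 0.587]
wrist_force: [-3.0, 3.7, 2.0]
gripper_width: 0.349
t 11.78 Tz 0.496 j6tau -0.53 F [-2.8  3.4  1.5] jaw -157.8 z 0.0608
t 11.82 Tz 0.446 j6tau -0.512 F [-2.9  3.6  2.4] jaw -157.8 z 0.0607
t 11.88 Tz 0.506 j6tau -0.508 F [-2.4  4.3  1.6] jaw -157.8 z 0.0607
```

```bash
python3 -m jog '{"hand":[110,110,110,110,110,110,110,110,110,110,110,110],"slide":[[0,0,0],[0,0,0],[0,0,0],[0,0,0],[0,0,0],[0,-0.01,0],[0,-0.03,0],[0,-0.05,0],[0,-0.08,0],[0,-0.11,0],[0,-0.14,0],[0,-0.14,0]],"spin":[0,0,0,0,0,0,0,0,0,0,0,0]}'
python3 - <<'E'
from h import *
go(.5757,.192,.2); tq()
s=shot('side','side2');t=shot('top','top2')
out=[]
for c in(s,t):
    u,v=[int(x) for x in proj(c,[.5745,.192,.08])]
    out.append(cv2.resize(c['frame'][v-28:v+29,u-38:u+38],(400,300),interpolation=cv2.INTER_CUBIC))
cv2.imwrite('pics/h2.png',np.hstack(out))
E
```

```text
t: 13.38
ee_pos: [0.5771, 0.1944, 0.2044]
eef_rot: [-0.394, 0.394, 0.589, -0.585]
wrist_force: [0.1, -0.1, -0.5]
gripper_width: 0.571
t 13.38 p [0.5771 0.1944 0.2044] slide [-0.0017  0.0044  0.0022] jawdeg -157.8 toolY [ 0.002  0.004 -1.   ] q [ 0.644  0.278 -0.2   -0.002 -1.088 -0.255] F [ 0.1 -0.1 -0.5] T [0.019 0.126 0.005] w 50.3
t 13.43 Tz 0.023 j6tau 0.002 F [-0.3 -0.6 -0.8] jaw -157.8 z 0.2026
t 13.47 Tz -0.021 j6tau 0.001 F [ 0.5  0.9 -0.9] jaw -157.8 z 0.2013
t 13.53 Tz -0.024 j6tau 0.001 F [ 0.3  0.5 -0.4] jaw -157.8 z 0.2005
```

View pics/h2.png

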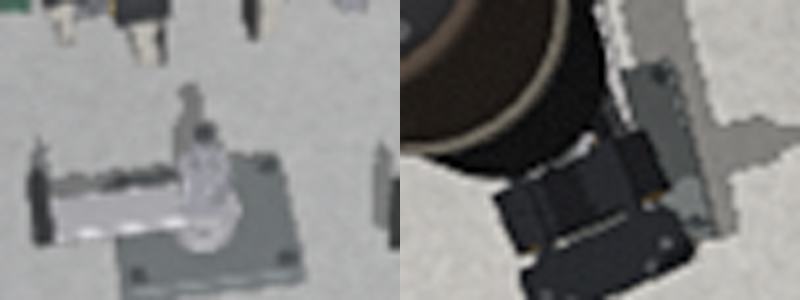

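The view shows the gripper clear above the post and more stud showing above the nut. The gap in the nut's shadow, at about (750,130), has closed. Handing in.

```bash
python3 -c "
from h import *
print(job_done()); print(get_obs()['t'])"
```

```text
the job is handed in; nothing more can be done
None
the job is handed in; nothing more can be done
```

I ran the upper nut down on the post at about (0.575, 0.193), tightened it against the stop nut, let go and handed the job in. `job_done()` gives no verdict. The robot clock read about 13.6 s at the end, against the 67 s limit.

- **Which post:** the direct view of the nuts was ambiguous. Their cast shadows settled it: only this post showed a gap under its upper nut.
- **Running down:** I gripped the nut at 42 N and turned it clockwise about 3 rad, roughly 3.8 mm down. I stopped when the wrist moment climbed.
- **Tightening:** the first hold read about 0.25 N m. A further 0.03 rad raised it to about 0.48 N m and I held it there. Taking off about 0.12 N m of thread drag leaves roughly 0.36 N m on the nut. That is over the 0.3 N m asked, and under the 0.45 N m where the stop nut would be dragged.
- **After release:** forces and moments returned to zero with the gripper lifted to about 0.2 m. The last picture shows the nut sitting lower, with the gap in its shadow gone.

**Not confirmed:**
- The moment did not show the expected 0.12 N m drag while running down (it read about -0.1 to 0), so the 0.36 N m figure is uncertain.
- The stop nut's corner could not be measured at camera resolution. After the 0.25 N m reading, the nut was turned only about 1.7 degrees more.
- I did not measure the bystanders again. The arm made no contact with them that I saw.

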